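# Clock the nozzles on the air test stand and set its valve

## Task

Get the air test stand ready for a run: first shut the valve lever fully against its stop. Then, with the valve shut, stand every nozzle upright and centred on a pad of its own (any pad), turned so that its outlet points straight at that pad's white arrowhead mark, and let go. Last, open the lever to its setting, in line with the upright black tab, make sure that all nozzles still stand right, and leave the other things on the table where they are.

Things in the scene. Friction and masses are not known exactly. Their poses are not given: they have to be found in the camera images.
- test_stand: nozzle test stand: aluminium base plate 280 x 410 x 10 mm fixed to the table, carrying four round pads and, at its +y end, an air valve with a lever. Origin at the centre of its underside, z up; where it stands and how it is turned (a few degrees) vary.
- valve_lever (a joint): angle of the air valve's lever about a vertical axis, rad. 0 = shut (against a stop), growing clockwise seen from above to 1.6 = fully open (stop). At 0 the lever points along the stand's -x, at 1.57 along its +y. It has friction (about 1.5 N at the knob), no spring, and stays where it is left.
- lever_knob (a point): point on the upright round black knob of the lever (16 mm diameter, 42 mm tall, free to pinch from above), 30 mm above the lever arm's underside and 21 mm below the knob's top; 66 mm from the lever axis. Knob top is 94 mm above the table, top of the arm beneath it 52 mm. x axis: along the lever, from lever axis to knob.
- lever_axis (a point): point on the vertical axis the lever turns about, 73 mm above the table, level with lever_knob.
- setting_tab: fixed black upright tab (12 x 4 mm, its top 56 mm above the table) beside the lever's pointer end: the lever setting wanted. Origin on the lever axis at the top face of the plate; x axis points from the lever axis to the tab, which stands 91 mm out. The lever is on its setting when lever and tab are in line (the lever passes inside the tab and does not touch it); that is between 0.55 and 1.25 rad.
- pad_0: round steel pad, 84 mm diameter, 3 mm thick, fixed on the stand (its top 13 mm above the table), with a 62 mm rubber circle at its centre and one white arrowhead mark 59 to 78 mm from the centre, pointing inwards. Origin at the centre of the pad's underside; x axis points from the centre to the mark. The mark's direction varies from pad to pad. Neighbouring pads are 130 mm apart.
- pad_1: round steel pad, 84 mm diameter, 3 mm thick, fixed on the stand (its top 13 mm above the table), with a 62 mm rubber circle at its centre and one white arrowhead mark 59 to 78 mm from the centre, pointing inwards. Origin at the centre of the pad's underside; x axis points from the centre to the mark. The mark's direction varies from pad to pad. Neighbouring pads are 130 mm apart.
- pad_2: round steel pad, 84 mm diameter, 3 mm thick, fixed on the stand (its top 13 mm above the table), with a 62 mm rubber circle at its centre and one white arrowhead mark 59 to 78 mm from the centre, pointing inwards. Origin at the centre of the pad's underside; x axis points from the centre to the mark. The mark's direction varies from pad to pad. Neighbouring pads are 130 mm apart.
- pad_3: round steel pad, 84 mm diameter, 3 mm thick, fixed on the stand (its top 13 mm above the table), with a 62 mm rubber circle at its centre and one white arrowhead mark 59 to 78 mm from the centre, pointing inwards. Origin at the centre of the pad's underside; x axis points from the centre to the mark. The mark's direction varies from pad to pad. Neighbouring pads are 130 mm apart.
- nozzle_0: loose brass air nozzle, 75 mm tall, 160 g: round foot 56 mm diameter x 10 mm, body 40 mm diameter up to 36 mm, round neck 30 mm diameter from 42 mm to the top (pinch it from above, any way round), and one outlet pipe 16 mm diameter sticking out sideways at 25 mm height to 52 mm from the centre. Origin at the centre of the foot's underside; x axis points along the outlet, z up. All nozzles are alike; three or four of them are present, standing on the table left of the stand.
- outlet_0 (a point): mouth of the outlet of nozzle_0, 52 mm from its axis and 25 mm above its underside.
- nozzle_1: loose brass air nozzle, 75 mm tall, 160 g: round foot 56 mm diameter x 10 mm, body 40 mm diameter up to 36 mm, round neck 30 mm diameter from 42 mm to the top (pinch it from above, any way round), and one outlet pipe 16 mm diameter sticking out sideways at 25 mm height to 52 mm from the centre. Origin at the centre of the foot's underside; x axis points along the outlet, z up. All nozzles are alike; three or four of them are present, standing on the table left of the stand.
- outlet_1 (a point): mouth of the outlet of nozzle_1, 52 mm from its axis and 25 mm above its underside.
- nozzle_2: loose brass air nozzle, 75 mm tall, 160 g: round foot 56 mm diameter x 10 mm, body 40 mm diameter up to 36 mm, round neck 30 mm diameter from 42 mm to the top (pinch it from above, any way round), and one outlet pipe 16 mm diameter sticking out sideways at 25 mm height to 52 mm from the centre. Origin at the centre of the foot's underside; x axis points along the outlet, z up. All nozzles are alike; three or four of them are present, standing on the table left of the stand.
- outlet_2 (a point): mouth of the outlet of nozzle_2, 52 mm from its axis and 25 mm above its underside.
- nozzle_3: loose brass air nozzle, 75 mm tall, 160 g: round foot 56 mm diameter x 10 mm, body 40 mm diameter up to 36 mm, round neck 30 mm diameter from 42 mm to the top (pinch it from above, any way round), and one outlet pipe 16 mm diameter sticking out sideways at 25 mm height to 52 mm from the centre. Origin at the centre of the foot's underside; x axis points along the outlet, z up. All nozzles are alike; three or four of them are present, standing on the table left of the stand.
- outlet_3 (a point): mouth of the outlet of nozzle_3, 52 mm from its axis and 25 mm above its underside.
- spool: spool of line, black flanges, 61 mm diameter, 20 mm tall; a bystander to be left alone. Origin at the centre of its underside.
- marker: white marker pen with a red cap, 135 mm long, 16 mm thick, lying; a bystander to be left alone. Origin at the centre of its underside.
- lure_fat: small fat green fishing lure with a clear bill, 49 mm long, 17 mm tall, among the nozzles; a bystander to be left alone. Origin at the centre of its underside.
- lure_jig: small dark fishing lure with a round grey head, 66 mm long, 13 mm tall, near the nozzles; a bystander to be left alone. Origin at the centre of its underside.
Not all that is in view belongs to the job. What is shaped like the nozzle_2 but blue, green or turquoise is not meant.

How it is judged:
By the outcome, as a careful person would: the job done as asked, in the order asked, and still so for the second after the job is handed in, with the robot touching nothing.
Of nozzle_0, nozzle_1, nozzle_2, nozzle_3 only 3 to 4 are there at a start; the rules pass over those that are not, and their reading is None.
At some moment in a run one of nozzle_0, nozzle_1, nozzle_2, nozzle_3 may be knocked a few centimetres aside while the robot is not near it.
It also fails if it takes over 210 s, if anything falls off the work surface, if the arm or the gripper's body presses on something with over 40 N, if the wrist force passes 120 N, or if a joint passes its speed limit or range.

## Robot

A 7-joint arm with a two-finger parallel gripper is mounted at the origin on a cart in front of the work surface, level with it; the furniture and walls round the work are solid. World frame = base frame: x ahead of the robot, y to its left, z up, the work surface at z = 0. Lengths are in m, angles in rad, forces in N, time in s.
With the tool pointing down it reaches from about 0.4 to 0.925 m from the base axis. Payload 4.1 kg.
Tool frame: the origin (TCP) lies where the fingers leave the gripper's body, on its centre line; the fingertips stand 73 mm ahead of it and the grasp point (between the pads) lies 54 mm ahead of it (robot.finger_overhang is the distance from the TCP to the fingertips, in m); z points along the fingers, y is the direction in which the jaws open and shut (so a half turn about z gives the same grasp; the last joint's range is limited). The gripper opens to 85 mm and grips with 20 to 120 N. Pads are 22 mm wide; open, the fingers measure 114 mm over their backs; the gripper's body (76 mm by 85 mm) begins 54 mm behind the grasp point. The pads swing forward as they close: fully open they stand 13 mm farther back than shut.
Start: joints at [1.125, 0.398, 0.045, 1.537, -0.019, 1.207, -0.051], TCP at [0.221, -0.611, 0.304] pointing down, gripper open.
Joint ranges: [-2.82, 2.82], [-0.49, 2.23], [-1.37, 1.46], [0, 2.46], [-1.36, 4.5], [0.23, 2], [-2.94, 2.94]. Speed limits (rad/s): [2.57, 2.57, 3.14, 3.14, 3.14, 3.14, 3.14].

## Interface

Orientations are given as a rotation vector (axis times angle).
In Python, from workcell import robot, hand, ik, readout, eyes, finder gives the robot as it stands. Calls block until the motion is done:
- robot.move_ptp(position, orientation): joint-space move of the TCP to a pose.
- robot.line_to(position, ori=None, rate=0.15, contact_N=None): straight line of the TCP; ori=None keeps the orientation; rate is the mean speed in m/s. With contact_N (N) it stops when the force on the tool has changed by that much, and returns True; else False.
- robot.goto_joints(angles): joint-space move.
- hand.set_gripper(opening): opening from 0.0 (shut) to 1.0 (fully open); the grip force is fixed at half the most; returns when the fingers have stopped.
- robot.sleep(seconds).
- ik(position, orientation): joint angles nearest the present ones, or None.
- readout.get_obs(): the state.
- eyes.grab_frame(name): name is "side" or "top" or "wrist"; returns a dict with "img" (400x640x3 uint8, red, green, blue), "range_z" (400x640 float32, m along the optical axis (not along the pixel's ray), 0 where there is no reading), "intrinsics" (3x3 intrinsics, pixels), "dist_coeffs" ([k1, k2, p1, p2, k3] as OpenCV has them; the pictures are not rectified), "R" (3x3) and "t" (3): a world point X has camera coordinates R X + t. Camera axes: x right, y down, z forward; pixel columns grow to the right and rows downward; lengths in m; the calibration is good to about 2 mm. A picture is of the moment at which its call begins.
A pose or a line that the arm cannot do raises robot.PlanningError and nothing moves.
- robot.close_job(): hands the job in, once; it reports no verdict.
Trained networks look in a picture, given as the dict that the camera call returned (one of the last four; its "shot" number tells which), for a name from the list of things; names that differ only in an ending like _2 or _b are one class to them, and where a whole thing is asked for, a point or a joint stands for the part that bears it (a point fixed in the world has none). Each returns a list of dicts, best first, with "score" (0 to 1); they miss things now and then, are a little off and sometimes report something else, mostly with a low value. They report only what shows in the picture. A call takes as long as a camera call. They do not tell look-alikes from the thing itself.
- finder.look_for(picture, target): "xy" ([column, row] in pixels, amid what is visible of it).
- finder.cut_out(picture, target): "pixels" (400x640 bool, what is visible of it) and "xy" ([column, row] in pixels, amid what is visible of it).
The state is a dict: "time_s": time; "q": joint angles; "qvel": joint speeds; "tau": joint torques, N m; "tcp_pos": TCP position; "orientation": TCP orientation; "wrist_force": force on the tool from outside, world axes, zero at the start; "wrist_torque": the same for the moment, N m; "opening": opening from 0.0 (shut) to 1.0 (fully open).
Only numpy, scipy, OpenCV 4.12 (cv2) and the standard library are available. Lean on these libraries where they do the work, as an engineer would, in place of code of your own. Each camera call takes 0.05 s, during which the arm holds its last target.

## Working session

There is one attempt and no reset: what is moved stays moved. The work goes in short steps, each a Python script; the robot and the scene stay as the last script left them, time stands still between calls to the robot, and variables do not carry over. Pictures are saved under pics/ and viewed, and the job is handed in when it is done.

```bash
ls; mkdir -p pics; python3 - <<'E'
from workcell import robot, hand, ik, readout, eyes, finder
import cv2
for n in ["side","top","wrist"]:
    f=eyes.grab_frame(n); cv2.imwrite(f"pics/a_{n}.png",f["img"][:,:,::-1]); print(n,f["t"],f["R"].round(2).tolist(),f["intrinsics"].round(0).tolist(),f["dist_coeffs"])
o=readout.get_obs(); print(o)
E
```

```text
pics
side [-0.44717222 -0.02567013  1.54891831] [[0.82, 0.57, 0.02], [0.27, -0.36, -0.9], [-0.5, 0.74, -0.44]] [[474.0, 0.0, 320.0], [0.0, 474.0, 194.0], [0.0, 0.0, 1.0]] [-0.06090662  0.          0.          0.          0.        ]
top [0.0799035  0.5132693  1.22530545] [[0.02, -1.0, 0.0], [-1.0, -0.02, -0.09], [0.09, -0.0, -1.0]] [[407.0, 0.0, 319.0], [0.0, 407.0, 202.0], [0.0, 0.0, 1.0]] [-0.05683522  0.          0.          0.          0.        ]
wrist [-0.64925645 -0.03395115  0.37998199] [[0.34, -0.94, -0.0], [-0.91, -0.33, 0.27], [-0.25, -0.09, -0.96]] [[317.0, 0.0, 321.0], [0.0, 317.0, 199.0], [0.0, 0.0, 1.0]] [-0.0320865  0.         0.         0.         0.       ]
{'time_s': 0.15, 'q': array([ 1.12501285,  0.3990471 ,  0.04507141,  1.53757179, -0.01870268,
        1.20689519, -0.05070451]), 'qvel': array([-8.34915175e-05, -1.84643622e-03,  1.21298188e-03, -4.54210587e-03,
        2.01867383e-03, -6.70946291e-04,  1.23825499e-03]), 'tau': array([ 3.08396215e-03, -4.75564134e+01,  1.36700124e+00, -2.54512864e+01,
        1.16970079e-02,  6.44518019e-03, -8.79725093e-06]), 'tcp_pos': array([ 0.22081304, -0.6109563 ,  0.30309488]), 'orientation': array([-3.09303316e+00, -5.41869837e-01,  5.83192977e-04]), 'wrist_force': array([ 0.56947334, -0.12970661, -0.61197356]), 'wrist_torque': array([ 0.01399778, -0.00282705,  0.00104053]), 'opening': 0.9968312397555924}
```

View pics/a_top.png

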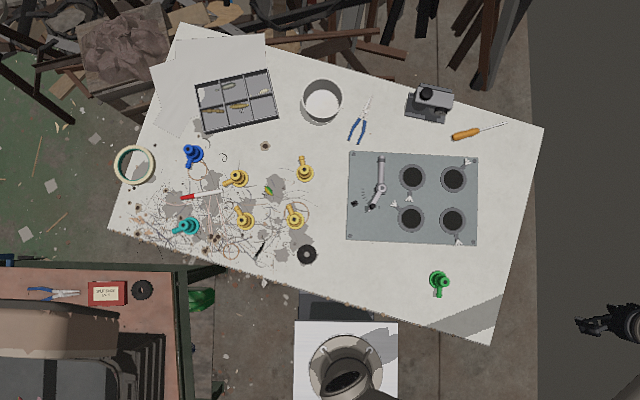

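View pics/a_side.png

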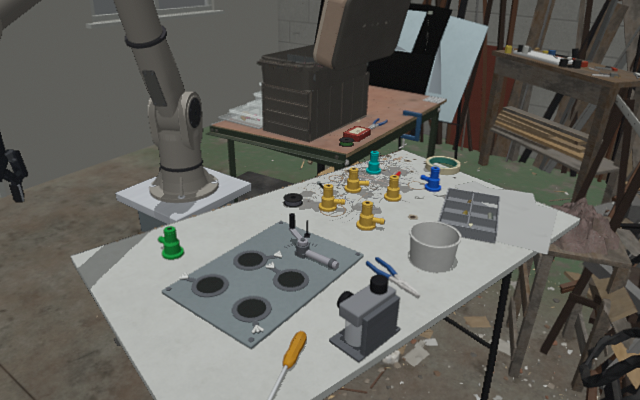

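View pics/a_wrist.png

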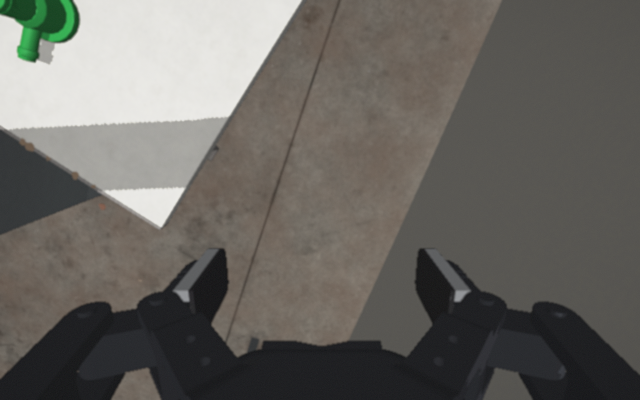

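The top view shows the stand at (412,198), and four yellow nozzles at about (238,178), (305,170), (243,217) and (294,214). The look-alikes are blue (193,153), turquoise (186,226) and green (438,280). Next I'll write helpers and look at the stand from closer in.

```bash
cat > h.py <<'E'
from workcell import robot, hand, ik, readout, eyes, finder
import cv2, numpy as np
from scipy.spatial.transform import Rotation as Ro
def rays(f,uv):
    n=cv2.undistortPoints(np.asarray(uv,float).reshape(-1,1,2),f["intrinsics"],np.asarray(f["dist_coeffs"],float)).reshape(-1,2)
    return np.c_[n,np.ones(len(n))]
def at_z(f,uv,z):
    d=rays(f,uv)@f["R"]; c=-f["R"].T@f["t"]
    s=(z-c[2])/d[:,2]; return c+s[:,None]*d
def cloud(f,mask=None):
    Z=f["range_z"]; m=Z>0
    if mask is not None: m&=mask
    v,u=np.nonzero(m)
    P=rays(f,np.c_[u,v])*Z[v,u][:,None]
    return (P-f["t"])@f["R"], np.c_[u,v]
def proj(f,X):
    X=np.atleast_2d(X).astype(float)
    r,_=cv2.Rodrigues(f["R"]); p,_=cv2.projectPoints(X,r,f["t"],f["intrinsics"],np.asarray(f["dist_coeffs"],float)); return p.reshape(-1,2)
def ori(a):
    "tool down; tool y axis (jaw direction) at world angle a"
    y=np.array([np.cos(a),np.sin(a),0]); z=np.array([0,0,-1.]); x=np.cross(y,z)
    return Ro.from_matrix(np.c_[x,y,z]).as_rotvec()
def save(f,name,k=None):
    im=f["img"][:,:,::-1]
    if k: 
        c0,r0,c1,r1,s=k; im=cv2.resize(im[r0:r1,c0:c1],None,fx=s,fy=s,interpolation=cv2.INTER_CUBIC)
    cv2.imwrite(f"pics/{name}.png",im)
E
python3 - <<'E'
from h import *
f=eyes.grab_frame("top"); save(f,"b_stand",(335,140,495,260,5))
print(at_z(f,[[412,198],[380,165],[238,178],[305,170],[243,217],[294,214],[438,280],[355,204]],0.02).round(3))
o=readout.get_obs(); print(Ro.from_rotvec(o["orientation"]).as_matrix().round(2))
w=eyes.grab_frame("wrist"); print(-w["R"].T@w["t"],o["tcp_pos"])
for n in ["lever_knob","setting_tab","pad_0","nozzle_0","valve_lever"]:
    print(n,[(r["xy"],round(r["score"],2)) for r in finder.look_for(f,n)])
E
```

```text
[[ 0.531 -0.196  0.02 ]
 [ 0.632 -0.096  0.02 ]
 [ 0.582  0.343  0.02 ]
 [ 0.611  0.136  0.02 ]
 [ 0.462  0.323  0.02 ]
 [ 0.474  0.167  0.02 ]
 [ 0.282 -0.277  0.02 ]
 [ 0.509 -0.02   0.02 ]]
[[ 0.94  0.34 -0.  ]
 [ 0.34 -0.94  0.  ]
 [-0.   -0.   -1.  ]]
[ 0.28552061 -0.58842431  0.3737451 ] [ 0.22086103 -0.61102999  0.30327255]
lever_knob [([375.5, 196.9], 0.68)]
setting_tab []
pad_0 [([449.7, 220.4], 0.92), ([408.3, 217.5], 0.83), ([407.7, 181.0], 0.71), ([452.7, 175.8], 0.63)]
nozzle_0 [([238.6, 180.6], 0.88), ([193.5, 151.3], 0.88), ([296.1, 218.2], 0.86), ([242.3, 219.4], 0.85), ([438.0, 282.0], 0.64), ([189.0, 226.5], 0.62), ([304.0, 171.1], 0.59)]
valve_lever [([376.0, 197.4], 0.54), ([261.3, 251.7], 0.38)]
```

View pics/b_stand.png

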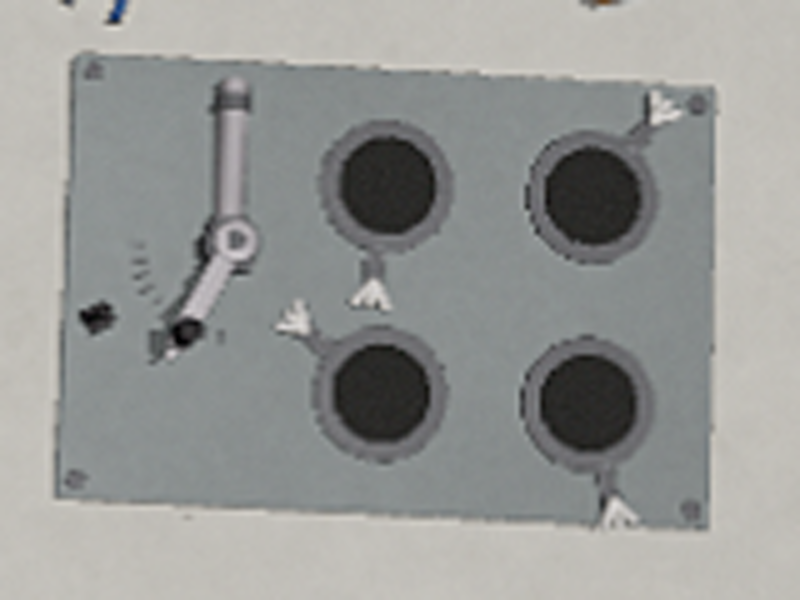

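```bash
python3 - <<'E'
from h import *
robot.move_ptp([0.56,-0.17,0.40],ori(-np.pi/2))
f=eyes.grab_frame("wrist"); save(f,"c_stand"); np.save("c_stand.npy",f,allow_pickle=True)
for n in ["lever_knob","setting_tab","pad_0"]:
    for r in finder.cut_out(f,n): print(n,r["xy"],round(r["score"],2),r["pixels"].sum())
print(readout.get_obs()["time_s"],readout.get_obs()["q"].round(2))
E
```

```text
lever_knob [254.3, 184.7] 0.84 949
lever_knob [96.9, 126.1] 0.56 2259
setting_tab [213.5, 190.8] 0.45 183
pad_0 [420.9, 214.4] 0.88 2190
pad_0 [342.3, 128.5] 0.76 2960
pad_0 [337.8, 215.7] 0.63 2526
pad_0 [437.6, 128.7] 0.63 3013
pad_0 [216.7, 191.0] 0.39 176
2.7333 [ 0.43  0.23 -0.25  1.55  0.06  1.36 -1.4 ]
```

View pics/c_stand.png

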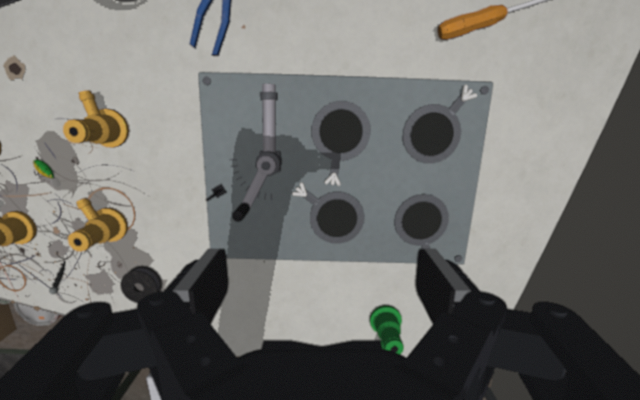

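```bash
cat > stand.py <<'E'
from h import *
def circ(f,uv0,z=0.013,r=0.031):
    """fit rubber circle: dark pixels near uv0 -> contour -> world plane -> min enclosing/ellipse"""
    g=cv2.cvtColor(f["img"],cv2.COLOR_RGB2GRAY)
    u,v=map(int,uv0); s=40
    m=np.zeros_like(g); sub=(g<62).astype(np.uint8)
    n,l,st,c=cv2.connectedComponentsWithStats(sub)
    i=l[v,u]; mm=(l==i).astype(np.uint8)
    cn=max(cv2.findContours(mm,cv2.RETR_EXTERNAL,cv2.CHAIN_APPROX_NONE)[0],key=len).reshape(-1,2)
    P=at_z(f,cn,z)[:,:2]
    A=np.c_[2*P,np.ones(len(P))]; x=np.linalg.lstsq(A,(P**2).sum(1),rcond=None)[0]
    c=x[:2]; return c,np.sqrt(x[2]+c@c),st[i][4]
def white(f,uv0,s=14):
    im=f["img"].astype(int); u,v=map(int,uv0)
    mm=np.zeros(im.shape[:2],bool); mm[v-s:v+s,u-s:u+s]=True
    mm&=im.min(2)>thr
    return mm
thr=170
E
python3 - <<'E'
from stand import *
import stand
f=np.load("c_stand.npy",allow_pickle=True).item()
t=eyes.grab_frame("top"); save(t,"c_top",(335,140,495,260,5))
for nm,F,L in [("wrist",f,[(341,130),(432,133),(338,217),(421,218)]),]:
    for p in L: 
        c,r,a=circ(F,p); print(nm,p,c.round(4),r.round(4),a)
for p in [(333,180),(468,93),(300,190)]:
    m=white(f,p); v,u=np.nonzero(m); print(p,m.sum(),at_z(f,[[u.mean(),v.mean()]],0.013).round(4))
save(f,"c_z",(190,60,510,280,2.5))
save(f,"c_k",(195,120,315,240,6))
print("plate corners",at_z(f,[[200,73],[493,83],[464,264],[206,260]],0.01).round(3))
print("knob",at_z(f,[[241,211]],0.094).round(4),"tab", at_z(f,[[221,188]],0.056).round(4))
P,uv=cloud(f)
for q in [(241,211),(267,163),(221,188),(341,130)]:
    k=np.argmin(((uv-q)**2).sum(1)); print(q,P[k].round(4))
E
```

```text
wrist (341, 130) [ 0.5933 -0.1977] 0.0324 1586
wrist (432, 133) [ 0.5955 -0.3289] 0.0298 1445
wrist (338, 217) [ 0.4697 -0.1945] 0.0296 1175
wrist (421, 218) [ 0.4656 -0.3245] 0.0298 1166
(333, 180) 64 [[ 0.5306 -0.1884  0.013 ]]
(468, 93) 91 [[ 0.6526 -0.3757  0.013 ]]
(300, 190) 65 [[ 0.5123 -0.1405  0.013 ]]
plate corners [[ 0.679 -0.006  0.01 ]
 [ 0.665 -0.41   0.01 ]
 [ 0.389 -0.401  0.01 ]
 [ 0.398  0.014  0.01 ]]
knob [[ 0.5076 -0.071   0.094 ]] tab [[ 0.5281 -0.036   0.056 ]]
(241, 211) [ 0.5071 -0.0705  0.0923]
(267, 163) [ 0.5618 -0.1     0.0565]
(221, 188) [ 0.5183 -0.0227  0.0154]
(341, 130) [ 0.6015 -0.1994  0.0142]
```

View pics/c_z.png

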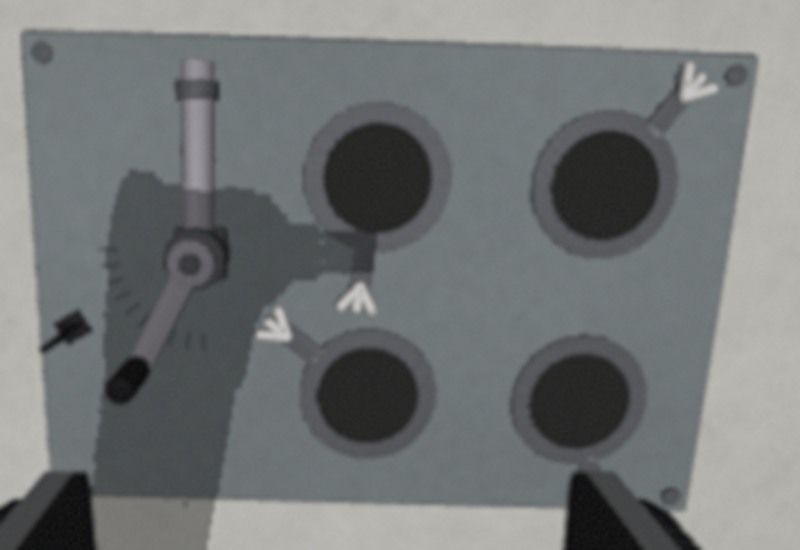

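View pics/c_k.png

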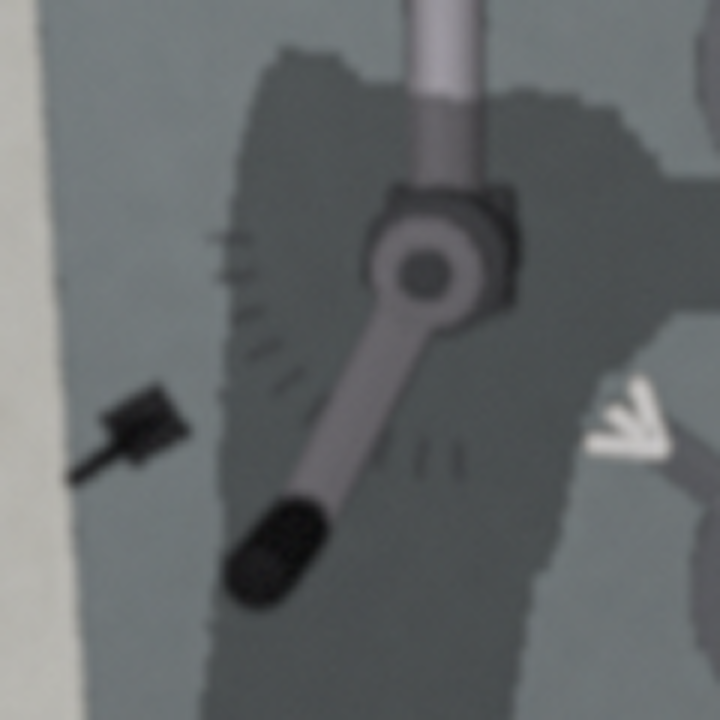

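```bash
python3 - <<'E'
from stand import *
f=np.load("c_stand.npy",allow_pickle=True).item()
from scipy.optimize import least_squares
# dark-rubber edges, fixed radius, square model
g=cv2.cvtColor(f["img"],cv2.COLOR_RGB2GRAY)
E=[]
for c in [(.594,-.198),(.597,-.329),(.4697,-.1945),(.4656,-.3245)]:
    c=np.array(c); pts=[]
    for a in np.linspace(0,2*np.pi,120,endpoint=False):
        rr=np.linspace(.022,.040,73); X=np.c_[c[0]+rr*np.cos(a),c[1]+rr*np.sin(a),np.full(73,.013)]
        p=proj(f,X).astype(np.float32); I=cv2.remap(g,p[:,:1],p[:,1:],cv2.INTER_LINEAR).ravel().astype(float)
        d=np.gradient(cv2.GaussianBlur(I[:,None],(1,9),0).ravel()); k=d[4:-4].argmax()+4
        if d[k]>0.5: pts.append(X[k,:2])
    E.append(np.array(pts))
S=np.array([[.065,.065],[.065,-.065],[-.065,.065],[-.065,-.065]])
def res(p):
    R=np.array([[np.cos(p[2]),-np.sin(p[2])],[np.sin(p[2]),np.cos(p[2])]])
    return np.concatenate([np.hypot(*(e-(p[:2]+R@s)).T)-p[3] for e,s in zip(E,S)])
s=least_squares(res,[.53,-.26,-.035,.031],loss="soft_l1",f_scale=.0007); p=s.x; print(p.round(4), np.median(abs(res(p))))
R=np.array([[np.cos(p[2]),-np.sin(p[2])],[np.sin(p[2]),np.cos(p[2])]])
print((p[:2]+S@R.T).round(4))
for e in E:
    q=least_squares(lambda c:np.hypot(*(e-c[:2]).T)-c[2],[*e.mean(0),.031],loss="soft_l1",f_scale=.0007).x; print(q.round(4))
np.save("padmodel.npy",p)
robot.move_ptp([0.55,-0.08,0.30],ori(-np.pi/2-.2))
w=eyes.grab_frame("wrist"); np.save("d.npy",w,allow_pickle=True); save(w,"d",(160,60,480,300,2.5))
print(readout.get_obs()["time_s"])
E
```

```text
[ 0.5328 -0.2617 -0.0334  0.0305] 0.0001920641686388759
[[ 0.5999 -0.1989]
 [ 0.5956 -0.3288]
 [ 0.47   -0.1946]
 [ 0.4657 -0.3245]]
[ 0.6    -0.199   0.0305]
[ 0.5957 -0.3288  0.0306]
[ 0.4699 -0.1945  0.0305]
[ 0.4656 -0.3245  0.0305]
3.4333
```

View pics/d.png

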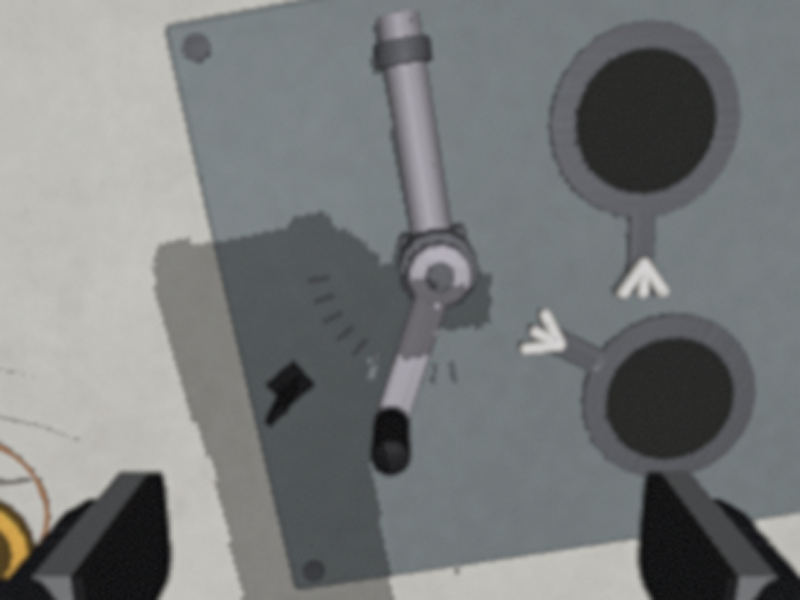

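```bash
python3 - <<'E'
from h import *
f=np.load("d.npy",allow_pickle=True).item(); p=np.load("padmodel.npy")
P,uv=cloud(f)
for n,q in dict(hub=(335.6,170.4),hub2=(335.6,162),arm=(322,205),knob=(316.4,242),tabtip=(268,227),tabmid=(272,220),foot=(277,210)).items():
    k=np.argmin(((uv-q)**2).sum(1)); print(n,P[k].round(4))
k=at_z(f,[[316.4,242.2]],.094)[0]; t=at_z(f,[[268.5,226.5]],.056)[0]; b=at_z(f,[[277,212]],.012)[0]
print("knob",k,"tabtop",t,"foot",b)
for z in(.052,.056,.06,.065): print(z,at_z(f,[[335.6,170.4]],z)[0].round(4))
# black pixels depth of the tab
m=np.zeros((400,640),bool); m[195:235,260:290]=1; m&=f["img"].max(2)<45
Q,_=cloud(f,m); Q=Q[Q[:,2].argsort()]; print(len(Q),Q[::max(1,len(Q)//15)].round(4))
E
```

```text
hub [ 0.5589 -0.098   0.0572]
hub2 [ 0.5663 -0.0995  0.0535]
arm [ 0.5244 -0.0766  0.0525]
knob [ 0.5017 -0.0661  0.0935]
tabtip [ 0.513  -0.0158  0.056 ]
tabmid [ 0.5171 -0.0199  0.0473]
foot [ 0.5181 -0.0213  0.0154]
knob [ 0.50166152 -0.06648925  0.094     ] tabtop [ 0.51346228 -0.01647472  0.056     ] foot [ 0.51473592 -0.01996835  0.012     ]
0.052 [ 0.5576 -0.0975  0.052 ]
0.056 [ 0.5584 -0.0975  0.056 ]
0.06 [ 0.5591 -0.0975  0.06  ]
0.065 [ 0.5601 -0.0974  0.065 ]
202 [[ 0.5192 -0.0249  0.0131]
 [ 0.5141 -0.0262  0.0138]
 [ 0.511  -0.023   0.0141]
 [ 0.5181 -0.0199  0.0145]
 [ 0.5174 -0.0112  0.0147]
 [ 0.5158 -0.0255  0.0149]
 [ 0.513  -0.0273  0.0151]
 [ 0.511  -0.0257  0.0158]
 [ 0.5181 -0.0219  0.0197]
 [ 0.5181 -0.0217  0.0269]
 [ 0.518  -0.0215  0.0338]
 [ 0.5172 -0.0201  0.0412]
 [ 0.5163 -0.0242  0.0476]
 [ 0.5181 -0.0224  0.0548]
 [ 0.5141 -0.0161  0.0559]
 [ 0.5161 -0.0189  0.0567]]
```

```bash
cat > lever.py <<'E'
from h import *
A=np.array([.5587,-.0977]); YAW=-.0334; ZG=.133
def pose(th,r=.066,z=ZG):
    phi=np.pi+YAW-th
    return [A[0]+r*np.cos(phi),A[1]+r*np.sin(phi),z], ori(phi+np.pi/2-2*np.pi)
E
python3 - <<'E'
from lever import *
th0=.467
hand.set_gripper(.55)
q,o=pose(th0,z=.24); robot.move_ptp(q,o)
q,o=pose(th0); print(robot.line_to(q,o,rate=.12,contact_N=8))
hand.set_gripper(0.0); s=readout.get_obs(); print(s["opening"],s["wrist_force"].round(1),s["time_s"])
for th in np.arange(th0-.08,-.03,-.08):
    q,o=pose(th); c=robot.line_to(q,o,rate=.06,contact_N=20); s=readout.get_obs(); print(round(th,3),c,s["wrist_force"].round(1),s["tcp_pos"].round(4))
    if c: break
print(s["opening"],s["time_s"])
f=eyes.grab_frame("top"); save(f,"e_top",(335,140,495,260,5))
E
```

```text
False
0.1699164957613783 [-0.3 -0.8  5.8] 5.75
0.387 False [-1.  -0.5  5.7] [ 0.4987 -0.0711  0.1337]
0.307 False [-1.  -0.9  6.2] [ 0.4968 -0.076   0.1337]
0.227 False [-1.5  0.   6.7] [ 0.4952 -0.081   0.1338]
0.147 False [-0.7  0.6  5.4] [ 0.4941 -0.0861  0.1338]
0.067 False [-1.9 -0.   5.9] [ 0.4934 -0.0913  0.1337]
-0.013 False [-0.6  2.5  6.4] [ 0.4931 -0.0956  0.1337]
0.17223001762377932 7.25
```

View pics/e_top.png

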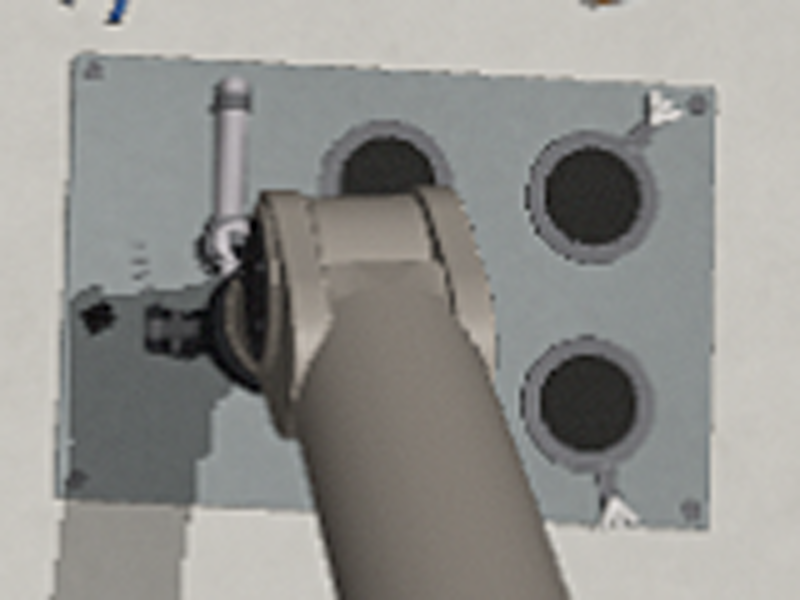

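```bash
python3 - <<'E'
from lever import *
for th in (-.06,-.12,-.18,-.24):
    q,o=pose(th); c=robot.line_to(q,o,rate=.04,contact_N=14); s=readout.get_obs(); print(round(th,3),c,s["wrist_force"].round(1),s["tcp_pos"].round(4))
    if c or abs(s["wrist_force"][1])>14: break
p=s["tcp_pos"]; hand.set_gripper(.55)
robot.line_to([p[0],p[1],.30],rate=.25)
robot.move_ptp([0.55,-0.08,0.30],ori(-np.pi/2-.2))
w=eyes.grab_frame("wrist"); np.save("d2.npy",w,allow_pickle=True); save(w,"d2",(160,60,480,300,2.5)); print(readout.get_obs()["time_s"])
E
```

```text
-0.06 False [-1.8  7.2  5.2] [ 0.4937 -0.0957  0.1337]
-0.12 False [-2.9 16.5  8.5] [ 0.4937 -0.0962  0.1337]
9.5167
```

View pics/d2.png

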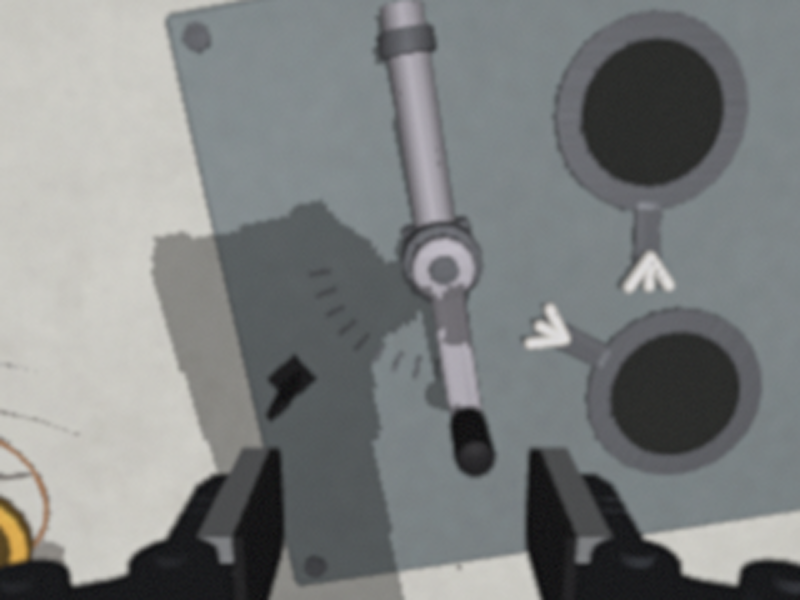

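```bash
python3 - <<'E'
from h import *
robot.move_ptp([0.53,-0.30,0.38],ori(-np.pi/2))
w=eyes.grab_frame("wrist"); np.save("e1.npy",w,allow_pickle=True); save(w,"e1")
robot.move_ptp([0.57,0.24,0.40],ori(-np.pi/2))
w=eyes.grab_frame("wrist"); np.save("e2.npy",w,allow_pickle=True); save(w,"e2")
print(readout.get_obs()["time_s"])
for r in finder.look_for(w,"nozzle_0"): print(r)
for r in finder.look_for(w,"outlet_0"): print(r)
E
```

```text
12.5083
{'xy': [158.9, 249.7], 'score': 0.98}
{'xy': [135.1, 97.3], 'score': 0.92}
{'xy': [366.5, 228.5], 'score': 0.84}
{'xy': [270.4, 228.8], 'score': 0.74}
{'xy': [618.8, 328.5], 'score': 0.65}
{'xy': [391.0, 132.5], 'score': 0.64}
{'xy': [245.0, 153.1], 'score': 0.58}
{'xy': [247.0, 151.9], 'score': 0.96}
{'xy': [621.1, 325.7], 'score': 0.89}
{'xy': [270.5, 228.2], 'score': 0.88}
{'xy': [156.8, 253.9], 'score': 0.83}
{'xy': [136.2, 97.7], 'score': 0.6}
{'xy': [366.5, 229.1], 'score': 0.57}
{'xy': [391.3, 136.2], 'score': 0.56}
```

View pics/e1.png

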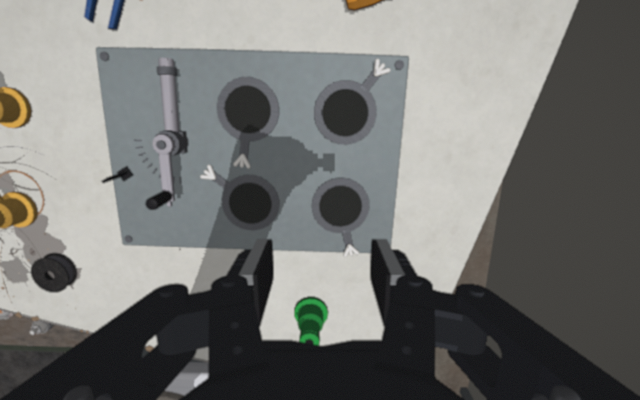

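View pics/e2.png

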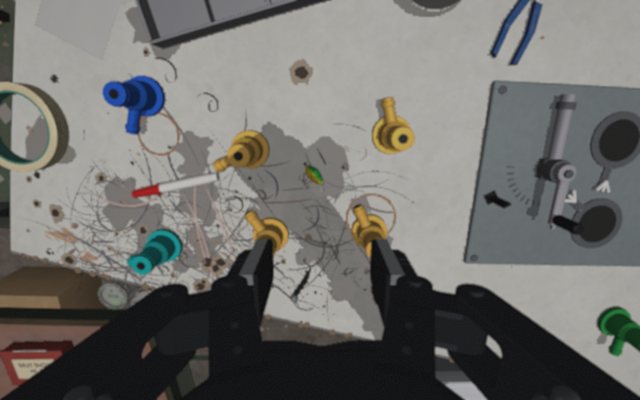

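```bash
cat > noz.py <<'E'
from h import *
from scipy.optimize import least_squares
def yellow(f):
    hsv=cv2.cvtColor(f["img"],cv2.COLOR_RGB2HSV)
    return (hsv[...,0]>14)&(hsv[...,0]<32)&(hsv[...,1]>110)&(hsv[...,2]>50)
def fitnoz(f,xy,z0=0.0,rad=.075):
    "centre and outlet yaw of the yellow nozzle near xy, foot at z0"
    P,uv=cloud(f,yellow(f)); d=np.hypot(*(P[:,:2]-xy).T)
    P=P[(d<rad)&(P[:,2]>z0+.004)&(P[:,2]<z0+.085)]
    top=P[P[:,2]>z0+.070]
    c=(top[:,:2].max(0)+top[:,:2].min(0))/2
    for _ in range(3):
        d=np.hypot(*(P[:,:2]-c).T)
        o=P[(d>.031)&(d<.056)&(P[:,2]>z0+.015)&(P[:,2]<z0+.038)]
        v=o[:,:2]-c; v=v/np.hypot(*v.T)[:,None]; psi=np.arctan2(*v.mean(0)[::-1])
        # refine the centre: neck-top disc rim & surfaces of the neck
        q=top[:,:2]
        c=(q.max(0)+q.min(0))/2
    return c,psi,len(top),len(o),np.hypot(*v.mean(0)),q.max(0)-q.min(0)
E
python3 - <<'E'
from noz import *
pm=np.load("padmodel.npy"); p=pm
S=np.array([[.065,.065],[.065,-.065],[-.065,.065],[-.065,-.065]])
R=np.array([[np.cos(p[2]),-np.sin(p[2])],[np.sin(p[2]),np.cos(p[2])]]); C=p[:2]+S@R.T
for nm in ["c_stand.npy","e1.npy","d2.npy"]:
    f=np.load(nm,allow_pickle=True).item(); g=f["img"].astype(float).min(2).astype(np.float32)
    for i,c in enumerate(C):
        a=np.linspace(-np.pi,np.pi,1440,endpoint=False); rr=np.linspace(.058,.079,43)
        X=np.stack([c[0]+rr[:,None]*np.cos(a),c[1]+rr[:,None]*np.sin(a),np.full((43,1440),.0105)],-1).reshape(-1,3)
        q=proj(f,X).astype(np.float32).reshape(43,1440,2)
        cam=X@f["R"].T+f["t"]
        I=cv2.remap(g,q[...,0].copy(),q[...,1].copy(),cv2.INTER_LINEAR,borderValue=0)
        m=(I>150)
        # largest component, excl. table
        n,l,st,ce=cv2.connectedComponentsWithStats(m.astype(np.uint8))
        for k in range(1,n):
            if st[k][4]>800: 
                vv,uu=np.nonzero(l==k); 
                print(nm,i,"ang",a[uu].mean().round(4),"mid",((a[uu].max()+a[uu].min())/2).round(3),"w",(np.ptp(a[uu])).round(3),"r",rr[vv].min().round(4),rr[vv].max().round(4))
f=np.load("e2.npy",allow_pickle=True).item()
for xy in [(.582,.343),(.611,.136),(.462,.323),(.474,.167)]: print(xy,fitnoz(f,xy))
E
```

```text
c_stand.npy 0 ang 2.993 mid 2.993 w 0.288 r 0.0615 0.079
c_stand.npy 1 ang -0.7033 mid -0.7 w 0.292 r 0.063 0.079
c_stand.npy 2 ang 0.1183 mid 0.137 w 0.362 r 0.058 0.0695
c_stand.npy 2 ang 0.9181 mid 0.916 w 0.305 r 0.0595 0.077
e1.npy 0 ang -0.0355 mid -0.039 w 0.672 r 0.075 0.079
e1.npy 1 ang -0.6752 mid -0.674 w 0.319 r 0.0615 0.079
e1.npy 1 ang -0.0338 mid -0.035 w 0.681 r 0.0745 0.079
e1.npy 2 ang 0.9319 mid 0.929 w 0.314 r 0.061 0.079
e1.npy 3 ang -2.9376 mid -2.947 w 0.388 r 0.0625 0.079
e1.npy 3 ang 2.9713 mid 2.921 w 0.432 r 0.073 0.079
d2.npy 0 ang 3.0126 mid 3.002 w 0.271 r 0.0605 0.079
d2.npy 0 ang -0.0351 mid -0.031 w 0.681 r 0.0745 0.079
d2.npy 1 ang -0.7276 mid -0.722 w 0.284 r 0.0645 0.079
d2.npy 1 ang -0.0313 mid -0.031 w 0.681 r 0.0745 0.079
d2.npy 2 ang 0.0847 mid 0.105 w 0.375 r 0.058 0.0695
d2.npy 2 ang 0.9082 mid 0.908 w 0.332 r 0.058 0.076
d2.npy 3 ang -2.8597 mid -2.865 w 0.275 r 0.065 0.079
d2.npy 3 ang 2.9744 mid 2.928 w 0.419 r 0.073 0.079
(0.582, 0.343) (array([0.5861678 , 0.34167928]), np.float64(2.0266450153312503), 382, 146, np.float64(0.9950936065460246), array([0.02732336, 0.02925705]))
(0.611, 0.136) (array([0.60640847, 0.13829635]), np.float64(0.2680322077924632), 370, 169, np.float64(0.9951367975049044), array([0.02697148, 0.02766261]))
(0.462, 0.323) (array([0.45585963, 0.30450697]), np.float64(0.8744251395007212), 6, 181, np.float64(0.9893399035345479), array([0.00579174, 0.00040483]))
(0.474, 0.167) (array([0.4604632 , 0.16809932]), np.float64(0.37422916787884136), 77, 126, np.float64(0.9940501260067758), array([0.02624547, 0.02139352]))
```

```bash
cat > padfit.py <<'E'
from noz import *
S=np.array([[.065,.065],[.065,-.065],[-.065,.065],[-.065,-.065]])
def rot(y): return np.array([[np.cos(y),-np.sin(y)],[np.sin(y),np.cos(y)]])
def padfit(f,p0,use=(0,1,2,3)):
    g=cv2.cvtColor(f["img"],cv2.COLOR_RGB2GRAY); E={}
    C=p0[:2]+S@rot(p0[2]).T
    for i in use:
        c=C[i]; pts=[]
        for a in np.linspace(0,2*np.pi,120,endpoint=False):
            rr=np.linspace(.022,.040,73); X=np.c_[c[0]+rr*np.cos(a),c[1]+rr*np.sin(a),np.full(73,.013)]
            p=proj(f,X).astype(np.float32)
            I=cv2.remap(g,p[:,:1],p[:,1:],cv2.INTER_LINEAR).ravel().astype(float)
            d=np.gradient(cv2.GaussianBlur(I[:,None],(1,9),0).ravel()); k=d[4:-4].argmax()+4
            if d[k]>0.5: pts.append(X[k,:2])
        E[i]=np.array(pts)
    def res(p): return np.concatenate([np.hypot(*(e-(p[:2]+rot(p[2])@S[i])).T)-p[3] for i,e in E.items()])
    p=least_squares(res,p0,loss="soft_l1",f_scale=.0007).x
    return p,np.median(abs(res(p)))
def marks(f,p,zs=.0105):
    C=p[:2]+S@rot(p[2]).T; g=f["img"].min(2).astype(np.float32); out=[]
    for i,c in enumerate(C):
        a0=[2.993,-.703,.918,-2.937][i]
        a=np.linspace(a0-.3,a0+.3,240); rr=np.linspace(.056,.080,49)
        X=np.stack([c[0]+rr[:,None]*np.cos(a),c[1]+rr[:,None]*np.sin(a),np.full((49,240),zs)],-1).reshape(-1,3)
        q=proj(f,X).astype(np.float32).reshape(49,240,2)
        I=cv2.remap(g,q[...,0].copy(),q[...,1].copy(),cv2.INTER_LINEAR,borderValue=0)
        n,l,st,ce=cv2.connectedComponentsWithStats((I>140).astype(np.uint8))
        if n<2: continue
        k=1+st[1:,4].argmax(); vv,uu=np.nonzero(l==k)
        x=np.cos(a[uu])*rr[vv]; y=np.sin(a[uu])*rr[vv]
        out.append((i,round(float(np.arctan2((y*rr[vv]).sum(),(x*rr[vv]).sum())),3),round((a[uu].max()+a[uu].min())/2,3),rr[vv].min().round(4),rr[vv].max().round(4),st[k][4]))
    return out
E
python3 - <<'E'
from padfit import *
p0=np.load("padmodel.npy")
for nm,use in [("c_stand",(0,1,2,3)),("e1",(0,1,2,3)),("d",(0,2)),("d2",(0,2))]:
    f=np.load(nm+".npy",allow_pickle=True).item()
    p,e=padfit(f,p0,use); p,e=padfit(f,p,use); print(nm,p.round(4),e.round(5))
    for m in marks(f,p): print("   ",m)
E
```

```text
c_stand [ 0.5328 -0.2617 -0.0334  0.0305] 0.00024
    (0, 2.994, np.float64(2.993), np.float64(0.061), np.float64(0.0795), np.int32(2874))
    (1, -0.704, np.float64(-0.702), np.float64(0.0625), np.float64(0.08), np.int32(2750))
    (2, 0.918, np.float64(0.915), np.float64(0.059), np.float64(0.0775), np.int32(3005))
    (3, 3.075, np.float64(-3.206), np.float64(0.0735), np.float64(0.08), np.int32(331))
e1 [ 0.533  -0.2616 -0.0327  0.0306] 0.0002
    (0, 2.958, np.float64(2.962), np.float64(0.0625), np.float64(0.077), np.int32(1169))
    (1, -0.68, np.float64(-0.677), np.float64(0.061), np.float64(0.08), np.int32(3457))
    (2, 0.934, np.float64(0.929), np.float64(0.0605), np.float64(0.08), np.int32(3595))
    (3, -2.975, np.float64(-2.987), np.float64(0.0625), np.float64(0.08), np.int32(4141))
d [ 0.5326 -0.2619 -0.0328  0.0307] 0.00014
    (0, 3.019, np.float64(3.017), np.float64(0.0605), np.float64(0.08), np.int32(2985))
    (1, -0.724, np.float64(-0.719), np.float64(0.064), np.float64(0.08), np.int32(2374))
    (2, 0.909, np.float64(0.907), np.float64(0.0575), np.float64(0.0765), np.int32(3135))
    (3, -2.864, np.float64(-2.872), np.float64(0.0645), np.float64(0.08), np.int32(2334))
d2 [ 0.5327 -0.2619 -0.0332  0.0306] 0.00014
    (0, 3.018, np.float64(3.016), np.float64(0.0605), np.float64(0.08), np.int32(3258))
    (1, -0.724, np.float64(-0.721), np.float64(0.064), np.float64(0.08), np.int32(2525))
    (2, 0.909, np.float64(0.907), np.float64(0.057), np.float64(0.0765), np.int32(3425))
    (3, -2.96, np.float64(-2.977), np.float64(0.0645), np.float64(0.08), np.int32(3701))
```

```bash
python3 - <<'E'
from padfit import *
p=np.array([.5328,-.2617,-.033,.0306])
F=[np.load(n+".npy",allow_pickle=True).item() for n in("c_stand","e1","d","d2")]
for z in (.004,.007,.0105,.013,.016,.019):
    print(z,[[(m[0],m[1],m[3]) for m in marks(f,p,z) if m[5]>2000] for f in F])
f=F[3]
P,uv=cloud(f)
for q in [(160+648/2.5,60+275/2.5),(160+548/2.5,60+332/2.5),(160+650/2.5,60+225/2.5),(160+650/2.5,60+330/2.5),(160+600/2.5,60+120/2.5)]:
    k=np.argmin(((uv-q)**2).sum(1)); print(q,P[k].round(4))
E
```

```text
0.004 [[(0, 3.001, np.float64(0.062)), (1, -0.729, np.float64(0.0645)), (2, 0.941, np.float64(0.058))], [(1, -0.681, np.float64(0.0625)), (2, 0.964, np.float64(0.0615)), (3, -2.971, np.float64(0.065))], [(0, 3.045, np.float64(0.062)), (2, 0.923, np.float64(0.056))], [(0, 3.047, np.float64(0.0615)), (2, 0.922, np.float64(0.056))]]
0.007 [[(0, 2.998, np.float64(0.0615)), (1, -0.718, np.float64(0.064)), (2, 0.93, np.float64(0.0585))], [(1, -0.679, np.float64(0.062)), (2, 0.949, np.float64(0.061)), (3, -2.975, np.float64(0.0635))], [(0, 3.035, np.float64(0.0615)), (2, 0.916, np.float64(0.056))], [(0, 3.035, np.float64(0.061)), (1, -0.751, np.float64(0.066)), (2, 0.916, np.float64(0.056))]]
0.0105 [[(0, 2.994, np.float64(0.061)), (1, -0.704, np.float64(0.0625)), (2, 0.917, np.float64(0.059))], [(1, -0.677, np.float64(0.0615)), (2, 0.932, np.float64(0.0605)), (3, -2.976, np.float64(0.062))], [(0, 3.023, np.float64(0.061)), (1, -0.727, np.float64(0.064)), (2, 0.908, np.float64(0.057)), (3, -2.862, np.float64(0.065))], [(0, 3.022, np.float64(0.0605)), (1, -0.727, np.float64(0.064)), (2, 0.90
[... 937 characters left out ...]
 (3, -2.967, np.float64(0.0605))]]
0.019 [[(0, 2.986, np.float64(0.0595)), (1, -0.668, np.float64(0.06)), (2, 0.888, np.float64(0.06))], [(1, -0.671, np.float64(0.0595)), (2, 0.887, np.float64(0.0595)), (3, -2.966, np.float64(0.0585))], [(0, 2.987, np.float64(0.0595)), (1, -0.666, np.float64(0.0595)), (2, 0.89, np.float64(0.06)), (3, -2.967, np.float64(0.0585))], [(0, 2.986, np.float64(0.059)), (1, -0.666, np.float64(0.0595)), (2, 0.89, np.float64(0.0595)), (3, -2.965, np.float64(0.0585))]]
(419.2, 170.0) [ 0.5305 -0.1878  0.0176]
(379.2, 192.8) [ 0.5135 -0.1394  0.0194]
(420.0, 150.0) [ 0.552  -0.1924  0.0143]
(420.0, 192.0) [ 0.5032 -0.1873  0.0124]
(400.0, 108.0) [ 0.6012 -0.1767  0.0136]
```

```bash
python3 - <<'E'
from padfit import *
p=np.array([.5328,-.2617,-.033]); C=p[:2]+S@rot(p[2]).T; B=[2.986,-.668,.889,-2.966]
N=dict(A=(.586,.342,2.03),B=(.606,.138,.27),C=(.453,.310,.87),D=(.46,.168,.37))
print(C)
t=readout.get_obs()["time_s"]
for n,(x,y,psi) in N.items():
    for j in range(4):
        best=[]
        for a in np.arange(-np.pi,np.pi,np.pi/12):
            q1=ik([x,y,.118],ori(a)); 
            if q1 is None: continue
            b=a+B[j]-psi
            q2=ik([*C[j],.131],ori(b))
            q3=ik([*C[j],.26],ori(b)); q4=ik([x,y,.26],ori(a))
            if q2 is None or q3 is None or q4 is None: continue
            best.append((round(np.abs(q2-q1).max(),2),round(a,2),q1[6].round(2),q2[6].round(2)))
        best.sort(); print(n,j,best[:3],len(best))
print(readout.get_obs()["time_s"]-t)
E
```

```text
[[ 0.59990922 -0.19888   ]
 [ 0.59562    -0.32880922]
 [ 0.46998    -0.19459078]
 [ 0.46569078 -0.32452   ]]
A 0 [(np.float64(1.46), np.float64(-2.36), np.float64(-2.92), np.float64(-1.46)), (np.float64(1.58), np.float64(-2.09), np.float64(-2.77), np.float64(-1.19)), (np.float64(1.7), np.float64(-2.62), np.float64(-2.81), np.float64(-1.72))] 24
A 1 [(np.float64(1.28), np.float64(-0.79), np.float64(-1.77), np.float64(-2.7)), (np.float64(1.31), np.float64(1.57), np.float64(0.35), np.float64(-0.96)), (np.float64(1.31), np.float64(1.83), np.float64(0.62), np.float64(-0.7))] 24
A 2 [(np.float64(0.56), np.float64(-2.62), np.float64(-2.81), np.float64(-2.83)), (np.float64(0.61), np.float64(-2.36), np.float64(-2.92), np.float64(-2.84)), (np.float64(0.67), np.float64(-2.88), np.float64(-2.81), np.float64(-2.92))] 24
A 3 [(np.float64(1.93), np.float64(-2.62), np.float64(-2.81), np.float64(-1.04)), (np.float64(2.12), np.float64(-2.88), np.float64(-2.81), np.float64(-1.29)), (np.float64(2.15), np.float64(-2.36), np.float64(-2.92), np.float64(-0.77))] 24
B 0 [(np.float64(1.92), np.float64(-0.26),
[... 2073 characters left out ...]
[(np.float64(0.48), np.float64(1.05), np.float64(0.04), np.float64(0.09)), (np.float64(0.48), np.float64(1.31), np.float64(0.26), np.float64(0.33)), (np.float64(0.48), np.float64(1.57), np.float64(0.49), np.float64(0.56))] 24
D 2 [(np.float64(1.13), np.float64(-2.36), np.float64(-2.81), np.float64(-1.76)), (np.float64(1.25), np.float64(1.31), np.float64(0.26), np.float64(1.52)), (np.float64(1.29), np.float64(1.57), np.float64(0.49), np.float64(1.78))] 24
D 3 [(np.float64(1.54), np.float64(-0.52), np.float64(-1.37), np.float64(-2.91)), (np.float64(1.79), np.float64(-0.79), np.float64(-1.62), np.float64(-2.94)), (np.float64(1.8), np.float64(-0.26), np.float64(-1.13), np.float64(-2.93))] 24
0.0
```

```bash
cat > pick.py <<'E'
from padfit import *
PM=np.array([.5328,-.2617,-.033]); C=PM[:2]+S@rot(PM[2]).T; B=[2.986,-.668,.889,-2.966]
def look(xy,a,name,z0=0.,z=.25):
    robot.move_ptp([*xy,z+z0],ori(a)); f=eyes.grab_frame("wrist"); save(f,name)
    r=fitnoz(f,xy,z0); print(name,"c",r[0].round(4),"psi",r[1].round(3),r[2:4],r[5].round(4)); return r
def job(name,xy,a,j,zt=.118):
    hand.set_gripper(.7)
    r=look(xy,a,name+"_p"); 
    if np.hypot(*(r[0]-xy))>.01: r=look(r[0],a,name+"_p2")
    c,psi=r[0],r[1]
    assert r[2]>100 and r[3]>60 and (r[5]>.024).all() and (r[5]<.035).all(), "bad fit"
    robot.line_to([*c,.16],ori(a),rate=.25)
    if robot.line_to([*c,zt],ori(a),rate=.1,contact_N=8): print("CONTACT on descent"); robot.line_to([*c,.25]); raise SystemExit
    hand.set_gripper(0.); o=readout.get_obs(); print("grip",o["opening"].round(3),o["wrist_force"].round(1))
    robot.line_to([*c,.27],rate=.25); o=readout.get_obs(); print("lifted",o["opening"].round(3),o["wrist_force"].round(1))
    d=(B[j]-psi+np.pi)%(2*np.pi)-np.pi
    if name=="D": d=B[j]-psi
    b=a+d
    robot.move_ptp([*C[j],.27],ori(b)); robot.line_to([*C[j],.145],ori(b),rate=.2)
    k=robot.line_to([*C[j],zt+.0125],ori(b),rate=.04,contact_N=6); o=readout.get_obs(); print("down",k,o["tcp_pos"].round(4),o["wrist_force"].round(1))
    hand.set_gripper(.6)
    robot.line_to([*C[j],.263],ori(b),rate=.25)
    f=eyes.grab_frame("wrist"); save(f,name+"_q"); np.save(name+"_q.npy",f,allow_pickle=True)
    r=fitnoz(f,C[j],.013); print("placed",((r[0]-C[j])*1e3).round(1),"mm dpsi",(r[1]-B[j]).round(3),r[2:4],r[5].round(4),"t",readout.get_obs()["time_s"])
E
python3 - <<'E'
from pick import *
job("B",np.array([.606,.138]),1.05,1)
E
```

```text
B_p c [0.6051 0.138 ] psi 0.249 (887, 324) [0.0288 0.0291]Traceback (most recent call last):
  File "<stdin>", line 2, in <module>
  File "pick.py", line 14, in job
    hand.set_gripper(0.); o=readout.get_obs(); print("grip",o["opening"].round(3),o["wrist_force"].round(1))
                                                            ^^^^^^^^^^^^^^^^^^
AttributeError: 'float' object has no attribute 'round'
```

```bash
sed -i 's/o\["opening"\].round(3)/round(o["opening"],3)/g' pick.py
python3 - <<'E'
s=open('pick.py').read()
s=s.replace('    robot.line_to([*c,.27],rate=.25); o=','    carry(name,c,psi,a,j,zt)\ndef carry(name,c,psi,a,j,zt=.118):\n    robot.line_to([*c,.27],rate=.25); o=')
open('pick.py','w').write(s)
E
python3 - <<'E'
from pick import *
o=readout.get_obs(); print(o["opening"],o["wrist_force"],o["tcp_pos"])
carry("B",np.array([.6051,.138]),.249,1.05,1)
E
```

```text
0.333177948782388 [-1.3769736  -1.63817346  3.27399389] [0.60546671 0.13813419 0.11877698]
lifted 0.336 [-0.1 -0.3 -1.3]
down True [ 0.596  -0.329   0.1318] [0.1 0.1 5.2]
placed [ 0.5 -0.3] mm dpsi 0.017 (930, 336) [0.0291 0.0296] t 21.2583
```

View pics/B_q.png

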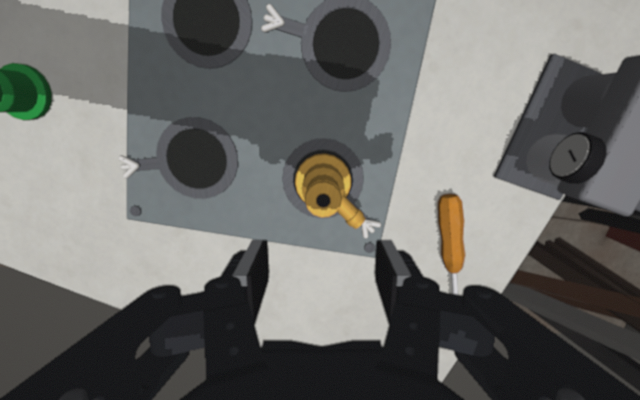

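View pics/B_p.png

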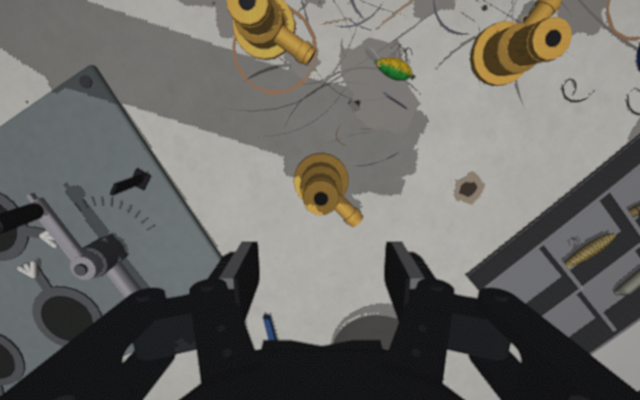

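```bash
python3 - <<'E'
from pick import *
job("A",np.array([.586,.342]),1.05,0)
E
```

```text
A_p c [0.5844 0.343 ] psi 2.036 (876, 360) [0.0284 0.0283]
grip 0.333 [-0.3 -1.1  4.2]
lifted 0.332 [-0.5 -0.6 -2.3]
down True [ 0.6004 -0.1991  0.1318] [-0.1 -0.5  4.4]
placed [ 1.2 -1.1] mm dpsi 0.001 (907, 399) [0.0286 0.0291] t 30.3583
```

View pics/A_q.png

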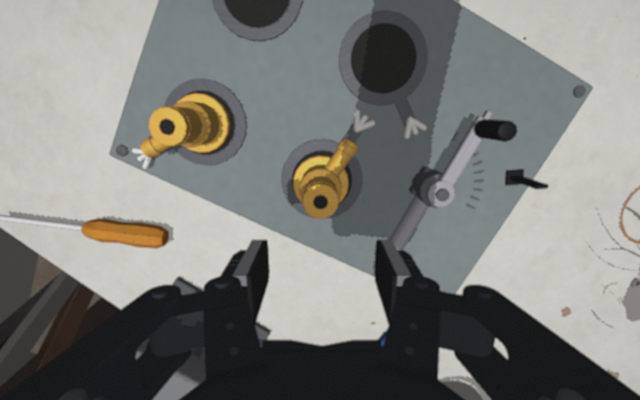

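View pics/A_p.png

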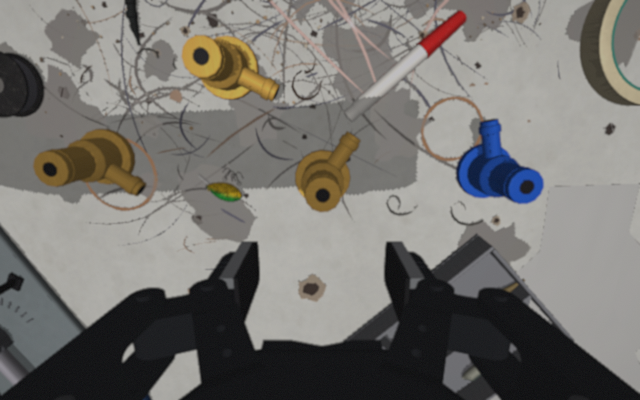

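```bash
python3 - <<'E'
from pick import *
job("C",np.array([.453,.310]),1.57,2)
job("D",np.array([.460,.168]),1.57,3)
f=eyes.grab_frame("top"); save(f,"f_top",(100,100,500,340,2))
E
```

```text
C_p c [0.4512 0.318 ] psi 0.588 (906, 315) [0.0286 0.029 ]
grip 0.328 [0.6 0.4 3.7]
lifted 0.33 [-0.4  0.  -2.5]
down True [ 0.4704 -0.195   0.1318] [-0.9  0.9  4.8]
placed [ 0.2 -0.9] mm dpsi 0.009 (906, 318) [0.029  0.0293] t 38.8833
D_p c [0.4566 0.1637] psi 0.448 (909, 323) [0.0292 0.0291]
grip 0.334 [-0.6 -1.   5.9]
lifted 0.333 [-0.  -0.2 -2.2]
down True [ 0.4664 -0.3248  0.1319] [0.3 1.  4.1]
placed [ 2.3 -0.8] mm dpsi 0.005 (923, 334) [0.0289 0.0294] t 46.7667
```

```bash
python3 -c "
import cv2,numpy as np
a=np.hstack([np.vstack([cv2.imread('pics/%s.png'%n) for n in c]) for c in (('C_p','C_q'),('D_p','D_q')) ]) ; cv2.imwrite('pics/cd.png',cv2.resize(a,(800,500)))"
```

```text
(no output)
```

View pics/cd.png

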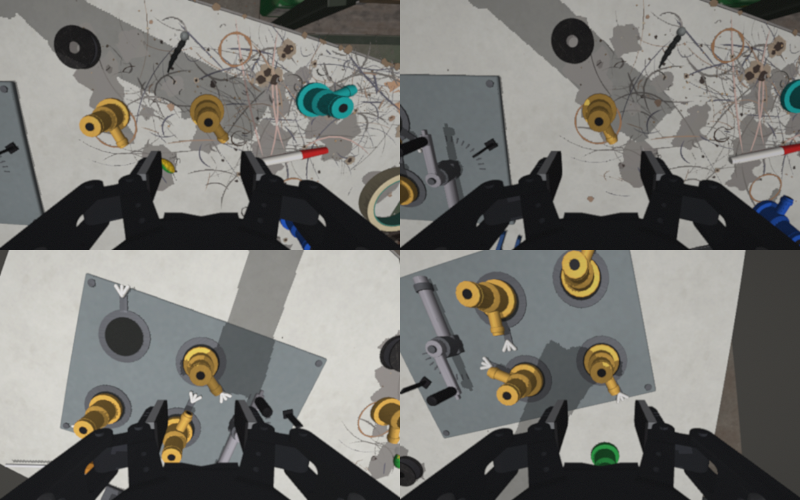

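View pics/f_top.png

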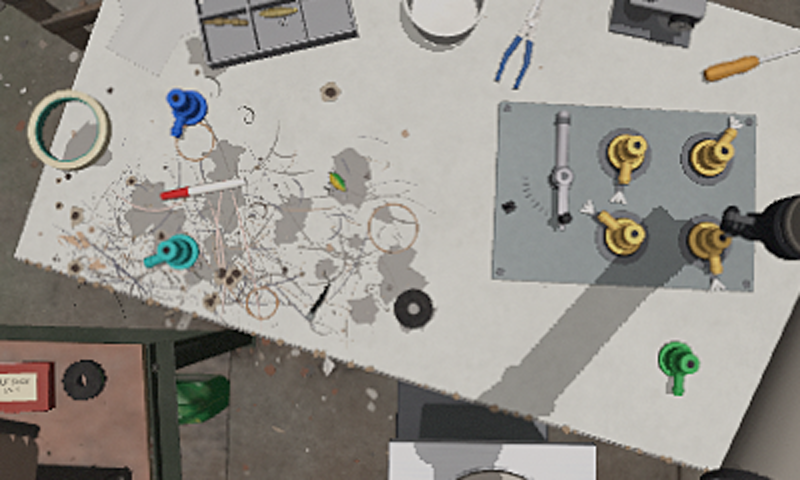

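```bash
cat > chk.py <<'E'
from pick import *
def chk(tag,views):
    for k,(x,y,z,a) in enumerate(views):
        robot.move_ptp([x,y,z],ori(a)); f=eyes.grab_frame("wrist"); save(f,f"{tag}{k}"); np.save(f"{tag}{k}.npy",f,allow_pickle=True)
        for j in range(4):
            try:
                r=fitnoz(f,C[j],.013)
                if r[2]>150 and r[3]>40: print(tag,k,"pad",j,((r[0]-C[j])*1e3).round(1),"dpsi",round((r[1]-B[j]+np.pi)%(2*np.pi)-np.pi,3),r[2:4],r[5].round(4))
            except Exception as e: pass
    print(readout.get_obs()["time_s"])
E
python3 - <<'E'
from chk import *
chk("g",[(.55,-.26,.36,-np.pi/2),(.53,-.26,.36,np.pi/2)])
E
```

```text
g 0 pad 0 [ 2.2 -0.7] dpsi 0.011 (552, 216) [0.0279 0.0296]
g 0 pad 1 [ 0.4 -0.8] dpsi 0.031 (530, 244) [0.0271 0.0291]
g 0 pad 2 [ 2.8 -1. ] dpsi -0.025 (329, 199) [0.028  0.0287]
g 0 pad 3 [3.1 0.5] dpsi -0.099 (300, 65) [0.0282 0.0276]
g 1 pad 0 [ 1.1 -1.4] dpsi 0.004 (396, 210) [0.0296 0.028 ]
g 1 pad 1 [-1.5 -0.2] dpsi -0.076 (423, 89) [0.027  0.0286]
g 1 pad 2 [ 1.1 -1.1] dpsi -0.007 (574, 215) [0.0288 0.0283]
g 1 pad 3 [2.1 0.1] dpsi -0.018 (570, 269) [0.0288 0.0288]
50.1167
```

View pics/g0.png

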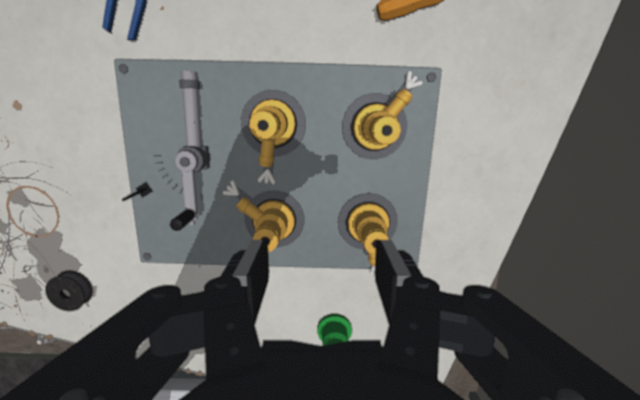

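View pics/g1.png

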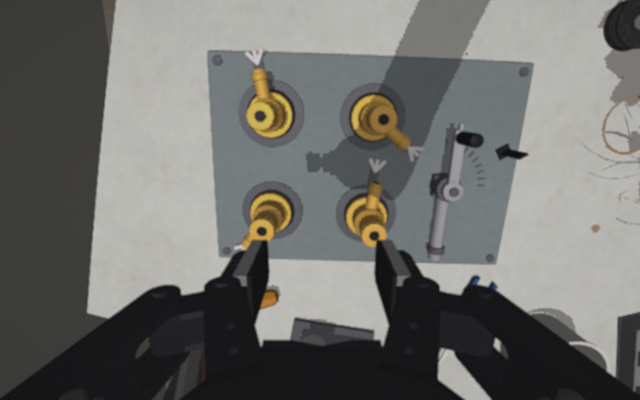

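```bash
python3 - <<'E'
from chk import *
for nm,use in [("c_stand",(3,)),("e1",(3,)),("B_q",(2,3)),("B_q",(2,)),("B_q",(3,)),("C_q",(3,)),("A_q",(2,)),("c_stand",(2,))]:
    f=np.load(nm+".npy",allow_pickle=True).item()
    g=lambda q:None
    p0=np.array([*PM,.0306])
    # free translation only
    p,e=padfit(f,p0,use)
    cs=[]
    for i in use: cs.append(((p[:2]+rot(p[2])@S[i]-C[i])*1e3).round(1))
    print(nm,use,cs,e.round(5),p[3].round(4))
E
```

```text
c_stand (3,) [array([-0.,  0.])] 0.00024 0.0305
e1 (3,) [array([ 0.1, -0. ])] 0.00019 0.0306
B_q (2, 3) [array([ 0.1, -0.1]), array([-0. , -0.1])] 0.00013 0.0307
B_q (2,) [array([ 0.1, -0.1])] 0.00011 0.0307
B_q (3,) [array([-0. , -0.1])] 0.00013 0.0307
C_q (3,) [array([ 0.2, -0.5])] 9e-05 0.0307
A_q (2,) [array([ 0. , -0.1])] 6e-05 0.0307
c_stand (2,) [array([-0.1,  0.2])] 0.00019 0.0305
```

```bash
cat > hole.py <<'E'
from chk import *
def hole(f,c,z0=.013):
    "centre of the dark bore on the neck's top face"
    g=cv2.cvtColor(f["img"],cv2.COLOR_RGB2GRAY)
    t=np.linspace(-.013,.013,105); X,Y=np.meshgrid(t,t)
    P=np.stack([c[0]+X,c[1]+Y,np.full_like(X,z0+.075)],-1).reshape(-1,3)
    q=proj(f,P).astype(np.float32).reshape(105,105,2)
    I=cv2.remap(g,q[...,0].copy(),q[...,1].copy(),cv2.INTER_CUBIC)
    if (q.min()<0) or q[...,0].max()>639 or q[...,1].max()>399: return None
    m=(I<60).astype(np.uint8); n,l,st,ce=cv2.connectedComponentsWithStats(m)
    if n<2: return None
    d=np.hypot(*(ce[1:]-52).T); k=1+(st[1:,4]*(d<40)).argmax()
    return c+np.array([t[0]+ce[k][0]*(t[1]-t[0]),t[0]+ce[k][1]*(t[1]-t[0])]),st[k]
E
python3 - <<'E'
from hole import *
for nm in ["g0","g1","B_q","A_q","C_q","D_q"]:
    f=np.load(nm+".npy",allow_pickle=True).item()
    for j in range(4):
        r=hole(f,C[j]+[.001,-.001])
        if r: print(nm,j,((r[0]-C[j])*1e3).round(1),r[1][2:])
E
```

```text
g0 0 [ 1.9 -0.4] [ 35  37 973]
g0 1 [ 0.5 -0.9] [ 33  32 870]
g0 2 [-3.9  1.4] [  72   60 2633]
g0 3 [-3.9 -4.1] [  71   73 3157]
g1 0 [ 2.5 -0.6] [  36   37 1063]
g1 1 [ 0.8 -1.1] [ 35  37 997]
g1 2 [ 1.  -0.6] [  41   42 1310]
g1 3 [ 1.6 -0.4] [ 34  35 940]
B_q 0 [ 0.5 -3.6] [ 105   91 8785]
B_q 1 [ 0.6 -1.2] [  44   43 1463]
B_q 3 [10.6  6.1] [  35   63 1485]
A_q 0 [ 2.2 -0.7] [  42   42 1412]
A_q 1 [ 0.6 -1.3] [  39   40 1237]
A_q 2 [ 4.1 -2. ] [  89  105 8263]
C_q 0 [ 2.4 -0.8] [  37   38 1083]
C_q 1 [ 0.9 -1.6] [  38   39 1175]
C_q 2 [ 1.2 -0.9] [  42   42 1373]
C_q 3 [-5.6  8.2] [  67   39 1798]
D_q 0 [ 2.4 -0.3] [  42   42 1370]
D_q 2 [ 0.9 -0.3] [  40   41 1296]
D_q 3 [ 1.5 -0.4] [  44   44 1458]
```

```bash
python3 - <<'E'
from hole import *
j=0; b=1.05+B[0]-2.036; zt=.131
hand.set_gripper(.6)
robot.move_ptp([*C[j],.263],ori(b)); robot.line_to([*C[j],.17],ori(b),rate=.25)
print(robot.line_to([*C[j],zt],ori(b),rate=.08,contact_N=8))
hand.set_gripper(0.); print(readout.get_obs()["opening"])
robot.line_to([*C[j],zt+.006],ori(b),rate=.05)
n=C[j]+[-.0022,.0006]
robot.line_to([*n,zt+.006],ori(b),rate=.03)
print(robot.line_to([*n,zt-.0005],ori(b),rate=.03,contact_N=6))
hand.set_gripper(.6); robot.line_to([*n,.263],ori(b),rate=.25)
f=eyes.grab_frame("wrist"); np.save("h0.npy",f,allow_pickle=True); save(f,"h0")
for k in range(2):
    r=hole(f,C[k]); print(k,((r[0]-C[k])*1e3).round(1),r[1][2:],fitnoz(f,C[k],.013)[1]-B[k])
print(readout.get_obs()["time_s"])
E
```

```text
False
0.3318885929850648
True
0 [-0. -0.] [  43   43 1419] 0.0041575291821476235
1 [ 0.6 -1.3] [  40   40 1245] 0.024206740809858962
54.275
```

```bash
python3 - <<'E'
from hole import *
import cv2
robot.move_ptp([.50,-.02,.27],ori(.75))
f=eyes.grab_frame("wrist"); np.save("i0.npy",f,allow_pickle=True)
robot.move_ptp([.55,-.02,.27],ori(-2.2))
f=eyes.grab_frame("wrist"); np.save("i1.npy",f,allow_pickle=True)
ims=[]
for n in("i0","i1"):
    f=np.load(n+".npy",allow_pickle=True).item()
    p=proj(f,[[.54,-.05,.05]])[0].astype(int); print(n,p)
    x0=max(0,p[0]-65);y0=max(0,p[1]-65); print(x0,y0)
    ims.append(cv2.resize(f["img"][y0:y0+130,x0:x0+130,::-1],(390,390),interpolation=cv2.INTER_CUBIC))
cv2.imwrite("pics/i.png",np.hstack(ims))
E
```

```text
i0 [330 233]
265 168
i1 [353 176]
288 111
```

View pics/i.png

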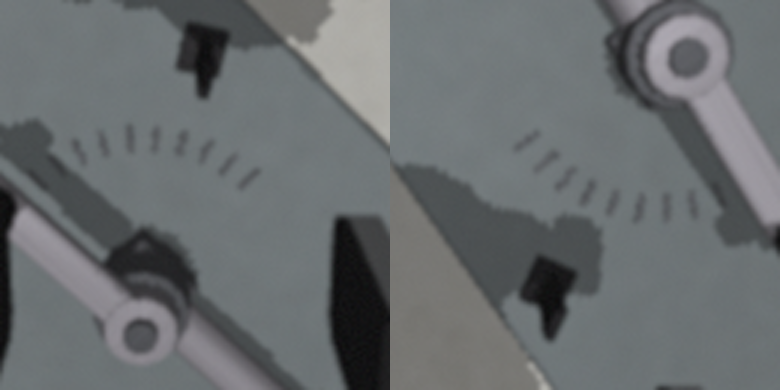

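```bash
python3 - <<'E'
from hole import *
for n,(o,tip,mid,hub) in dict(i0=((265,168),(204,90),(207,60),(141,335)),i1=((288-130,111),(551,330),(548,295),(687,58))).items():
    f=np.load(n+".npy",allow_pickle=True).item()
    g=lambda p:[[o[0]+p[0]/3,o[1]+p[1]/3]]
    h=at_z(f,g(hub),.0575)[0]; t=at_z(f,g(tip),.056)[0]
    P,uv=cloud(f)
    for q in (tip,mid,hub):
        k=np.argmin(((uv-np.array(g(q))[0])**2).sum(1)); print("  depth",P[k].round(4))
    d=t-h; print(n,"hub",h.round(4),"tip",t.round(4),np.hypot(*d[:2]).round(4),"theta",round(np.pi-.033-np.arctan2(d[1],d[0]),3))
    m=np.zeros((400,640),bool); c=np.array(g(mid))[0].astype(int); m[c[1]-18:c[1]+18,c[0]-18:c[0]+18]=1; m&=f["img"].max(2)<60
    Q,_=cloud(f,m); Q=Q[(Q[:,2]>.03)&(Q[:,2]<.06)]; print("   tab pts",len(Q),Q.mean(0).round(4),Q[Q[:,2]>.052].mean(0).round(4), (np.pi-.033-np.arctan2(Q.mean(0)[1]-h[1],Q.mean(0)[0]-h[0])).round(3))
E
```

```text
depth [ 0.5153 -0.021   0.056 ]
  depth [ 0.5096 -0.0136  0.0548]
  depth [ 0.5581 -0.0968  0.0573]
i0 hub [ 0.5578 -0.0964  0.0575] tip [ 0.5153 -0.021   0.056 ] 0.0865 theta 1.025
   tab pts 88 [ 0.5117 -0.0167  0.0493] [ 0.5126 -0.0174  0.056 ] 1.014
  depth [ 0.5123 -0.0165  0.0563]
  depth [ 0.517  -0.02    0.0371]
  depth [ 0.5584 -0.0972  0.057 ]
i1 hub [ 0.5583 -0.097   0.0575] tip [ 0.5124 -0.0162  0.056 ] 0.0929 theta 1.022
   tab pts 105 [ 0.5157 -0.0194  0.0474] [ 0.5148 -0.0187  0.0557] 1.036
```

```bash
python3 - <<'E'
from lever import *
import lever
lever.A=np.array([.5585,-.0973]); T=1.025
hand.set_gripper(.5)
q,o=pose(0,z=.24); robot.move_ptp(q,o)
q,o=pose(0); print(robot.line_to(q,o,rate=.12,contact_N=8))
hand.set_gripper(0.0); s=readout.get_obs(); print(s["opening"],s["wrist_force"].round(1),s["time_s"])
for th in np.linspace(0,T,14)[1:]:
    q,o=pose(th); c=robot.line_to(q,o,rate=.06,contact_N=20)
    if c: print("contact",th); break
s=readout.get_obs(); print(s["tcp_pos"].round(4),np.round(q,4),s["wrist_force"].round(1))
d=s["tcp_pos"][:2]-lever.A; print("theta",np.pi-.033-np.arctan2(d[1],d[0]))
hand.set_gripper(.5)
robot.line_to([q[0],q[1],.28],rate=.25)
robot.move_ptp([.55,-.02,.27],ori(-2.2))
f=eyes.grab_frame("wrist"); np.save("j1.npy",f,allow_pickle=True); save(f,"j1",(288,111,468,271,4.4))
robot.move_ptp([.55,-.04,.33],ori(-1.57))
f=eyes.grab_frame("wrist"); np.save("j2.npy",f,allow_pickle=True); save(f,"j2",(180,80,440,275,3))
print(readout.get_obs()["time_s"])
E
```

```text
False
0.1666116991960828 [-1.9 -1.   5.1] 60.5167
[ 0.5269 -0.0405  0.1338] [ 0.5261 -0.0398  0.133 ] [ 0.3 -0.6  6.2]
theta 1.0301353607640626
66.1
```

View pics/j1.png

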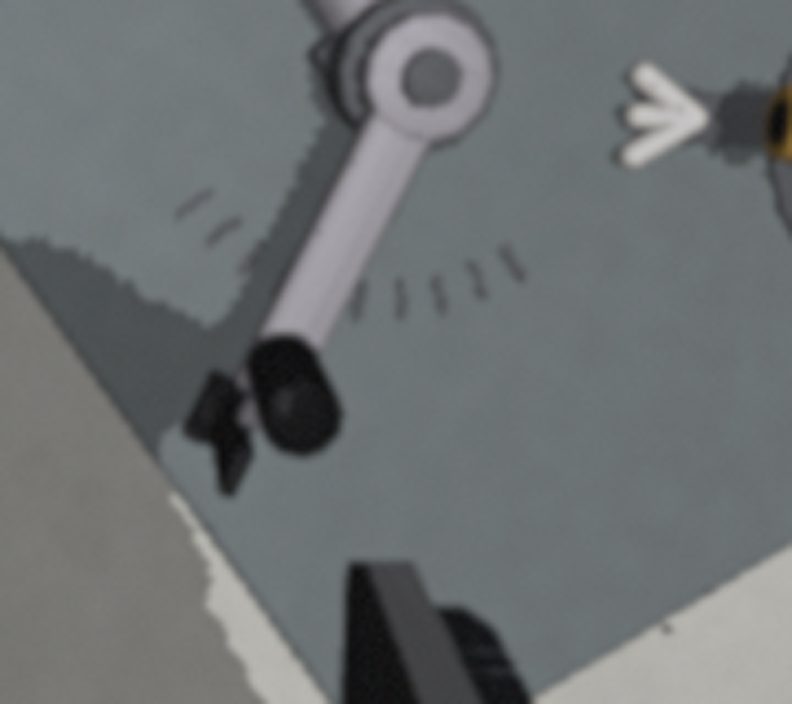

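View pics/j2.png

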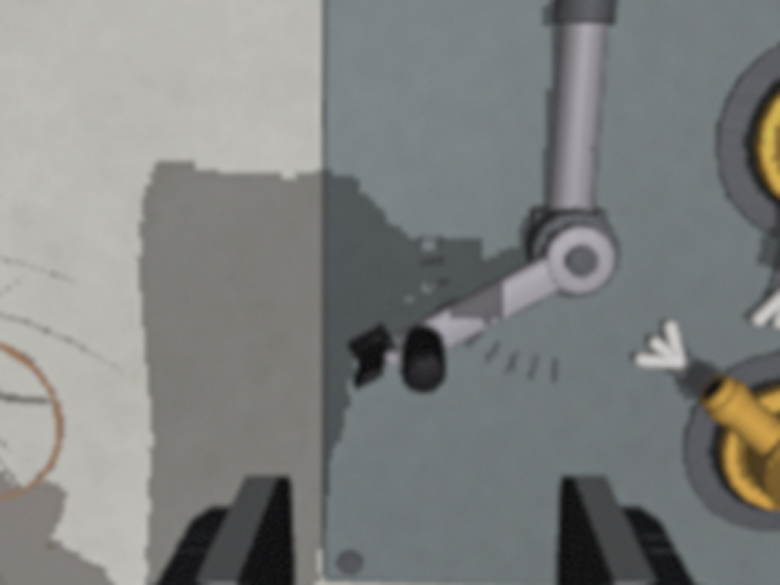

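```bash
python3 - <<'E'
from hole import *
def an(d): return round(np.pi-.033-np.arctan2(d[1],d[0]),3)
for n,(o,s,knob,hub,tip,pt) in dict(j1=((288,111),4.4,(306,415),(431,77),(229,485),None),j2=((180,80),3,(425,371),(581,260),(363,376),None)).items():
    f=np.load(n+".npy",allow_pickle=True).item(); g=lambda p:[[o[0]+p[0]/s,o[1]+p[1]/s]]
    h=at_z(f,g(hub),.0575)[0]; k=at_z(f,g(knob),.094)[0]; t=at_z(f,g(tip),.056)[0]
    print(n,h.round(4),k.round(4),t.round(4),"lever",an(k-h),np.hypot(*(k-h)[:2]).round(4),"tab",an(t-h),np.hypot(*(t-h)[:2]).round(4))
    P,_=cloud(f); d=P[:,:2]-h[:2]; r=np.hypot(*d.T); a=np.pi-.033-np.arctan2(d[:,1],d[:,0])
    m=(r>.018)&(r<.052)&(P[:,2]>.047)&(P[:,2]<.056)&(abs(a-1.03)<.5); x,y=P[m,0]-h[0],P[m,1]-h[1]
    print("  arm pts",m.sum(),an([x.sum(),y.sum()]))
    m=(P[:,2]>.086)&(abs(r-.066)<.013)&(abs(a-1.03)<.3); Q=P[m]; kc=(Q.max(0)+Q.min(0))/2; print("  knob depth",m.sum(),kc.round(4),an(kc-h))
    m=(P[:,2]>.05)&(P[:,2]<.06)&(r>.083)&(r<.10)&(abs(a-1.03)<.2); Q=P[m]; kc=(Q.max(0)+Q.min(0))/2; print("  tab depth",m.sum(),Q.mean(0).round(4),an(Q.mean(0)-h),an(kc-h))
E
```

```text
j1 [ 0.5583 -0.0974  0.0575] [ 0.527  -0.0408  0.094 ] [ 0.5118 -0.0155  0.056 ] lever 1.033 0.0646 tab 1.022 0.0942
  arm pts 593 1.059
  knob depth 4295 [ 0.5293 -0.0458  0.1869] 1.026
  tab depth 64 [ 0.5147 -0.0189  0.0552] 1.031 1.027
j2 [ 0.5586 -0.0975  0.0575] [ 0.5274 -0.0405  0.094 ] [ 0.5143 -0.017   0.056 ] lever 1.037 0.0649 tab 1.034 0.0918
  arm pts 388 1.06
  knob depth 196 [ 0.5277 -0.0393  0.0913] 1.049
  tab depth 46 [ 0.5146 -0.0185  0.0552] 1.03 1.025
```

```bash
python3 - <<'E'
from hole import *
for k,v in enumerate([(.55,-.26,.40,-np.pi/2),(.53,-.26,.40,np.pi/2)]):
    robot.move_ptp(list(v[:3]),ori(v[3])); f=eyes.grab_frame("wrist"); save(f,f"k{k}")
    for j in range(4):
        r=hole(f,C[j]); q=fitnoz(f,C[j],.013); print(k,j,None if r is None else ((r[0]-C[j])*1e3).round(1),r[1][4],((q[0]-C[j])*1e3).round(1),round((q[1]-B[j]+np.pi)%(2*np.pi)-np.pi,3),q[2:4])
f=eyes.grab_frame("side"); save(f,"k_side")
robot.move_ptp([.35,-.45,.38],ori(-1.57)) 
f=eyes.grab_frame("top"); save(f,"k_top",(100,100,500,340,2))
print(readout.get_obs()["time_s"])
E
```

```text
0 0 [-0.2  0.4] 914 [ 0.2 -0.1] 0.004 (425, 174)
0 1 [ 0.5 -1. ] 811 [ 0.7 -1. ] 0.027 (419, 196)
0 2 [0.9 0.2] 1051 [ 2.1 -1.2] -0.029 (350, 169)
0 3 [ 1.2 -0.1] 898 [4.1 0.1] nan (294, 0)
1 0 [0.1 0.1] 902 [-1.3 -0.4] 0.008 (367, 166)
1 1 [ 0.8 -1.2] 924 [-0.5 -0.8] -0.008 (374, 131)
1 2 [ 1.  -0.6] 1233 [ 1.6 -0.7] -0.002 (471, 174)
1 3 [ 1.6 -0.3] 800 [2.3 0. ] -0.022 (457, 217)
71.9833noz.py:15: RuntimeWarning: Mean of empty slice.
  v=o[:,:2]-c; v=v/np.hypot(*v.T)[:,None]; psi=np.arctan2(*v.mean(0)[::-1])
  ret = um.true_divide(
noz.py:19: RuntimeWarning: Mean of empty slice.
  return c,psi,len(top),len(o),np.hypot(*v.mean(0)),q.max(0)-q.min(0)
```

View pics/k_top.png

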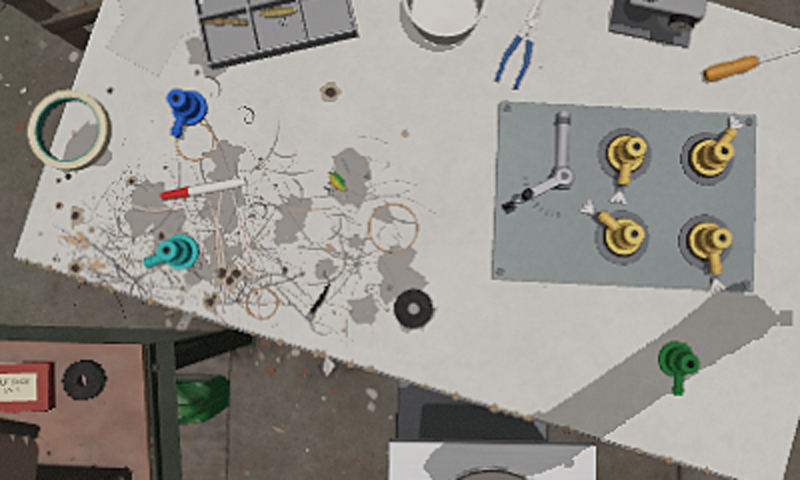

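View pics/k0.png

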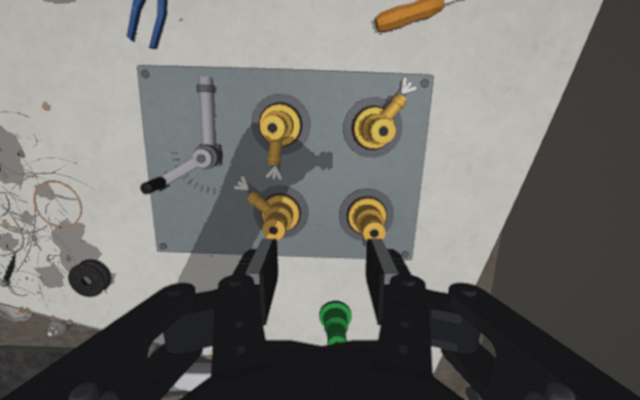

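All four nozzles stand centred and aimed, the lever is in line with the tab, and the bystanders have not moved. I'm handing the job in.

```bash
python3 -c "
from workcell import robot,readout
o=readout.get_obs(); print(o['tcp_pos'],o['wrist_force']); print(robot.close_job())"
```

```text
[ 0.35039233 -0.44976693  0.37994992] [-0.10049781 -0.44882983  0.51961816]
the job is handed in; nothing more can be done
None
```

The test stand is ready and the job is handed in. It took about 72 s of the 210 s allowed; no verdict comes back.

- **Valve shut:** I closed the lever until it met its stop, pushing with about 16 N. The stop was where 0 rad should be, and the lever stayed shut until all the nozzles were placed.
- **Nozzles:** all four yellow nozzles stand upright, each on its own pad. In the final check their centres were 0.1 to 1.6 mm from the pad centres, and their outlets pointed within about 0.03 rad of the marks. I re-set the one on pad 0 once, as it had been 2.3 mm off.
- **Valve opened:** the lever was moved to the tab and released. It read about 1.035 rad against 1.03 for the tab, so they are in line to within about 0.01–0.02 rad.
- **Other things on the table:** the spool, marker, lures and the blue, green and turquoise look-alikes look unmoved in the last top picture.

**Checks that disagreed:**
- **Nozzle on pad 3:** one final view read its centre 4.1 mm off and gave no outlet angle, because a finger was in the way. The clear view gave 1.6 mm and 0.02 rad, and I relied on that.
- **Lever angle:** two cruder depth readings put the lever 0.02 to 0.03 rad further open. I took that as bias from partly hidden surfaces.

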